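# Put the tea things back on their own mats

### The job

The four tea things have been put back on each other's places: move the teapot to the middle of the round cork mat, the sugar bowl to the middle of the square tile, the tea caddy to the middle of the six-sided board and the milk jug to the middle of the oblong slab (the empty blue tray may serve as a halfway spot). Keep them upright, set them down gently, and leave the little vase standing where it is.

Things in the scene. Friction and masses are not known exactly. Their poses are not given: they have to be found in the camera images.
- teapot: Steel teapot, body 84 mm across and high, low flip lid, spout along +x reaching 74 mm out. A rigid arch over the top carries a straight black grip along x, right above the origin: 52 mm long, 12 mm wide (y), 16 mm high, its middle 140 mm above the origin; nothing beneath it is higher than 103 mm. 0.4 kg. Loose. Origin at the centre of its underside; z up.
- sugar_bowl: Green ceramic sugar bowl, round, 82 mm across, with its twist-on cap tightly on, so that it can be lifted by the cap: on the axis stands a plain round knob 26 mm in diameter, from 76 to 103 mm above the origin. Same from all sides. About 0.32 kg. Loose. Origin at the centre of its underside; z up.
- caddy: Square brass tea caddy with a lid firmly on: tin 60 x 60 mm, lid 62 x 62 mm (from 76 mm to 98 mm high, sides along its x and y), a small flat knob on top ending at 104 mm. Grip it across the lid or the tin. About 0.25 kg. Loose. Origin at the centre of its underside; z up.
- jug: White ceramic milk jug, an open upright cylinder 58 mm in diameter and 85 mm high, handle on its +y side (reaching 56 mm from the axis), short lip on its -y side (reaching 41 mm). Grip it across its x. About 0.22 kg. Loose. Origin at the centre of its underside; z up.
- round_mat: Round cork mat, 124 mm in diameter. Fixed to the counter, turned by up to 35 degrees. Origin at the centre of its underside, on the counter at z = 0; its flat top is 8 mm above that.
- square_tile: Square white tile, 104 x 104 mm. Fixed to the counter, turned by up to 35 degrees. Origin at the centre of its underside, on the counter at z = 0; its flat top is 8 mm above that.
- hex_board: Six-sided wooden board, 112 mm across flats. Fixed to the counter, turned by up to 35 degrees. Origin at the centre of its underside, on the counter at z = 0; its flat top is 8 mm above that.
- oblong_slab: Oblong marble slab, 150 mm (its x) by 90 mm (its y). Fixed to the counter, turned by up to 35 degrees. Origin at the centre of its underside, on the counter at z = 0; its flat top is 8 mm above that.
- tray: Small square blue plastic tray, 124 x 124 mm, empty at the start: the free spot. Rim 14 mm high and 4 mm thick, inner floor 4 mm above the counter. Fixed to the counter, turned by up to 35 degrees. Origin at the centre of its underside.
- vase: Terracotta bud vase, 54 mm across, 105 mm high, loose; to be left alone. Origin at the centre of its underside. Not listed: six upturned glass cups (58 mm across, 70 mm high) near x 0.37, y +-0.135; x 0.62, y +-0.335; x 0.79, y +-0.125.

How it is judged:
By the outcome, as a careful person would: the job done as asked, in the order asked, and still so for the second after the job is handed in, with the robot touching nothing.
It also fails if it takes over 144 s, if anything falls off the work surface, if the arm or the gripper's body presses on something with over 40 N, if the wrist force passes 120 N, or if a joint passes its speed limit or range.

### The arm

A 6-joint arm with a two-finger parallel gripper is mounted at the origin on the work surface. World frame = base frame: x ahead of the robot, y to its left, z up, the work surface at z = 0. Lengths are in mm, angles in rad, forces in N, time in s.
With the tool pointing down it reaches from about 300 to 750 mm from the base axis. Payload 8.5 kg.
Tool frame: the origin (TCP) lies at the very end of the fingers, on their centre line; the grasp point (between the pads) lies 19 mm behind it; z points along the fingers, y is the line along which they close (so a half turn about z gives the same grasp; the last joint's range is limited). The gripper opens to 85 mm and grips with 20 to 120 N. Pads are 22 mm wide; open, the fingers measure 114 mm over their backs; the gripper's body (76 mm by 85 mm) begins 54 mm behind the grasp point. The pads swing forward as they close: fully open they stand 13 mm farther back than shut.
Start: joints at [0.942, 0.381, 1.297, -0, 1.464, -0.215], TCP at [221.14, 503.565, 231.322] pointing down, gripper open.
Joint ranges: [-3.11, 3.11], [-0.89, 2.33], [0.22, 2.48], [-1.42, 4.56], [0.17, 2.85], [-2.88, 2.88]. Speed limits (rad/s): [2.39, 2.39, 3.14, 3.14, 3.14, 3.14].

### API

Orientations are given as a rotation vector (axis times angle).
In Python, from workcell import ctrl gives the robot as it stands.
- The arm moves only by the tool apply_moves, never from a script. Its argument "rows" is one flat list of numbers, 7 for each row, row after row: the turn, a rotation vector about the world's x, y, z in rad, then the shift along the world's x, y, z in m, then the closure, from -1 (fully open) to 1 (shut). A call has 1 to 8 rows; each row is the pose to reach, as a shift and turn from the pose commanded when the call began; what a row does not reach only later rows make up. A row lasts 1/12 s, in which the tool goes at most 41.7 mm and 7.16 degrees, less where a joint would pass 70% of its speed; a pose out of reach is approached as far as the arm can. A call with a gripper value outside its range is refused whole. The fingers move at their own pace and stop on an object; the grip force is fixed at half the most. Time passes only in rows, so rows that repeat a pose let the fingers close. It gives the time, the measured TCP pose, the force, the opening and the grip force at its end, in the units of the state.
- ctrl.observe(): the state, without advancing time (a new reading comes with each control period).
- ctrl.camera(name): name is "scene" or "top" or "wrist"; returns a dict with "pixels" (384x512x3 uint8, red, green, blue), "depth" (384x512 float32, mm along the optical axis (not along the pixel's ray), 0 where there is no reading), "fx", "fy", "cx", "cy" (pixels), "pose" (4x4, takes a point from camera to world coordinates). Camera axes: x right, y down, z forward; pixel columns grow to the right and rows downward; lengths in mm; the calibration is good to about 2 mm. A picture is of the moment at which its call begins.
- ctrl.sign_off(): hands the job in; it is judged then, once.
The state is a dict: "t": time; "joint_positions": joint angles; "qd": joint speeds; "effort": joint torques, N m; "tool_pos": TCP position; "orientation": TCP orientation; "wrist_force": force on the tool from outside, world axes, zero at the start; "wrist_torque": the same for the moment, N m; "opening": finger opening in mm; "grip_force": force on a finger pad.
Only numpy, scipy, OpenCV 4.12 (cv2) and the standard library are available. Lean on these libraries where they do the work, as an engineer would, in place of code of your own. Each camera call takes 0.05 s, during which the arm holds its last target. There are 200 camera calls.

## Working session

There is one attempt and no reset: what is moved stays moved. The work goes in short steps, Python scripts to look and compute and a tool call to move; the robot and the scene stay as the last step left them, time stands still between calls to the robot, and variables do not carry over. Pictures are saved under pics/ and viewed, at most 14 in all, crops included, and the job is handed in when it is done.

Besides the shell and the picture viewer there is one more tool, called as name(argument=value, ...) on one line, values as JSON. apply_moves: Moves the arm, as the interface text tells. Its arguments: {"type":"object","properties":{"rows":{"type":"array"}},"required":["rows"]}

```bash
mkdir -p pics; ls; python3 - <<'E'
from workcell import ctrl
import cv2,numpy as np
s=ctrl.observe();print({k:np.round(v,3) for k,v in s.items()})
for n in ("scene","top"):
    c=ctrl.camera(n);cv2.imwrite(f"pics/{n}0.png",cv2.resize(c["pixels"][:,:,::-1],(800,600)))
    np.savez(f"{n}0.npz",**c);print(n,c["fx"],c["cx"],c["cy"],np.round(c["pose"],3).tolist())
E
```

```text
pics
{'t': np.float64(0.0), 'joint_positions': array([ 0.942,  0.381,  1.298, -0.   ,  1.464, -0.215]), 'qd': array([-0.001, -0.   ,  0.   ,  0.001, -0.001,  0.001]), 'effort': array([-1.0000e-03, -4.4846e+01, -2.3127e+01, -0.0000e+00,  5.0000e-03,
       -0.0000e+00]), 'tool_pos': array([220.993, 503.325, 230.712]), 'orientation': array([-6.450e-01, -3.074e+00,  2.000e-03]), 'wrist_force': array([-0.089,  0.126,  0.994]), 'wrist_torque': array([-0.063, -0.066, -0.025]), 'grip_force': np.float64(0.0), 'opening': np.float64(85.277)}
scene 478.6202851820906 253.46024496111113 184.29040154129294 [[0.452, 0.743, -0.493, 1000.887], [0.892, -0.377, 0.25, -234.42], [-0.0, -0.553, -0.833, 829.978], [0.0, 0.0, 0.0, 1.0]]
top 356.8687943615689 252.9599031336942 189.99072938865004 [[-0.017, -0.989, 0.148, 450.429], [-1.0, 0.016, -0.013, 9.767], [0.011, -0.148, -0.989, 724.597], [0.0, 0.0, 0.0, 1.0]]
```

View pics/scene0.png

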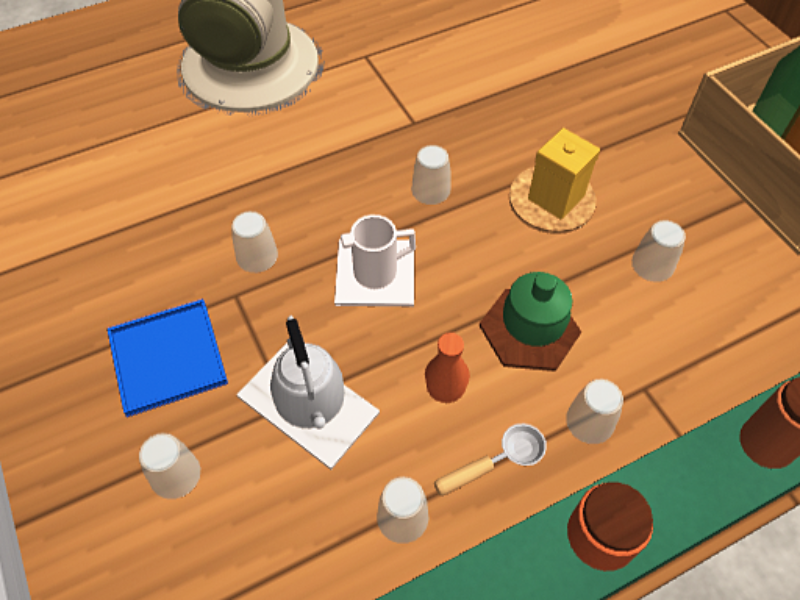

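View pics/top0.png

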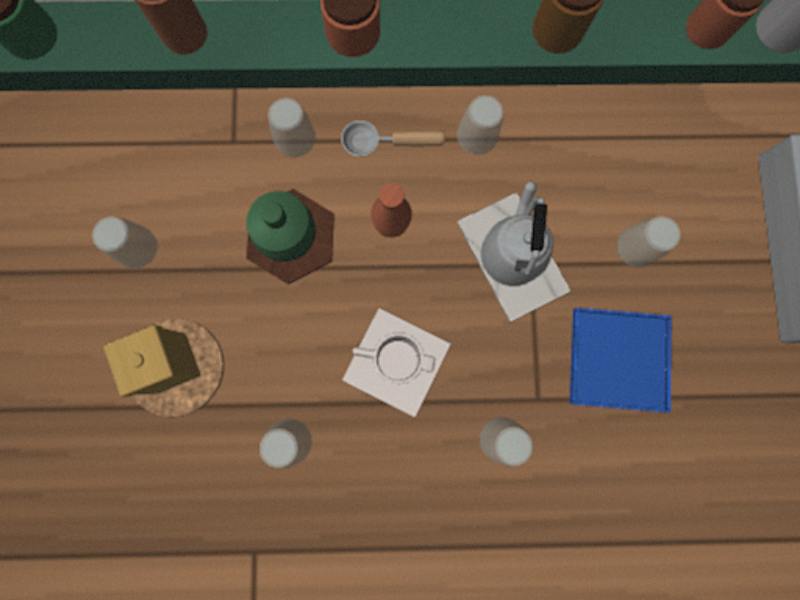

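```bash
cat > h.py <<'E'
import numpy as np,cv2
def cloud(c):
    d=c["depth"].astype(float);v,u=np.mgrid[:d.shape[0],:d.shape[1]]
    P=np.stack([(u-c["cx"])/c["fx"]*d,(v-c["cy"])/c["fy"]*d,d],-1)@c["pose"][:3,:3].T+c["pose"][:3,3]
    P[d==0]=np.nan
    return P
def ray(c,u,v,z):   # u,v in native px -> world xy at height z
    r=c["pose"][:3,:3]@[(u-c["cx"])/c["fx"],(v-c["cy"])/c["fy"],1.];o=c["pose"][:3,3]
    return o+r*(z-o[2])/r[2]
E
python3 - <<'E'
import numpy as np,cv2
from h import *
for n in ("top","scene"):
    c=dict(np.load(n+"0.npz"));P=cloud(c)
    q=P[(abs(P[...,0]-450)<60)&(abs(P[...,1]-0)<400)&(P[...,2]<4)];print(n,"counter z",np.percentile(q[:,2],[1,50,99]))
    # height map with world grid
    H=np.zeros((600,1000,3),np.uint8)
    x,y,z=P.reshape(-1,3).T;ok=np.isfinite(z)&(x>250)&(x<850)&(abs(y)<500)
    i=(850-x[ok]).astype(int);j=(500-y[ok]).astype(int)
    o=np.argsort(z[ok]);H[i[o],j[o]]=c["pixels"].reshape(-1,3)[ok][o][:,::-1]
    H=cv2.dilate(H,np.ones((3,3)))
    for k in range(-4,5): cv2.putText(H,str(k*100),(500-k*100,12),0,.4,(255,255,255));cv2.line(H,(500-k*100,0),(500-k*100,600),(90,90,90))
    for k in range(3,9): cv2.line(H,(0,850-k*100),(999,850-k*100),(90,90,90));cv2.putText(H,str(k*100),(0,850-k*100),0,.4,(255,255,255))
    cv2.imwrite(f"pics/map_{n}.png",cv2.resize(H,(800,480)))
E
```

```text
top counter z [-3.44074405 -0.38253785  3.76489316]
scene counter z [-3.16143317  0.45644908  3.86054353]
```

View pics/map_top.png

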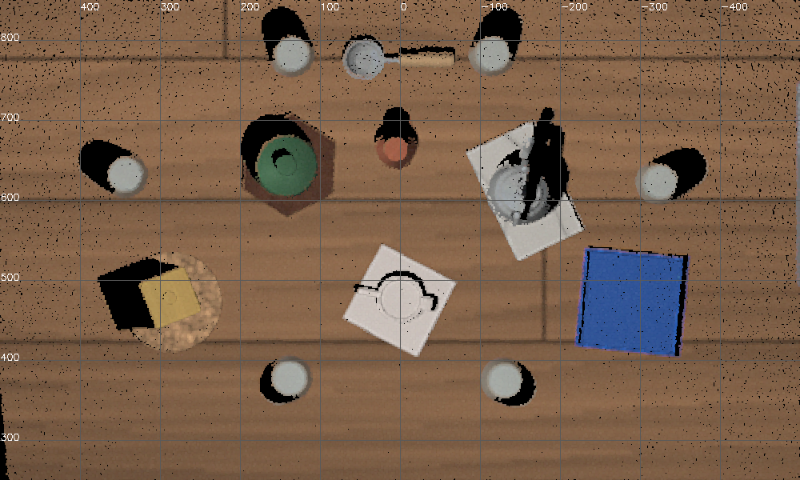

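```bash
cat > fit.py <<'E'
import numpy as np,cv2,sys
from h import *
from scipy.optimize import least_squares
def poly(n,r,a0=0): a=a0+np.arange(n)*2*np.pi/n; return np.c_[np.cos(a),np.sin(a)]*r
def rect(w,h): return np.array([[-w,-h],[w,-h],[w,h],[-w,h]])/2
def sd(pts,V):
    return np.array([cv2.pointPolygonTest(V.astype(np.float32).reshape(-1,1,2),(float(p[0]),float(p[1])),True) for p in pts])
def fit(pts,V,p0):
    def f(p):
        c,s=np.cos(p[2]),np.sin(p[2]);q=(pts-p[:2])@np.array([[c,-s],[s,c]])
        return sd(q,V)
    best=None
    for t in np.arange(-35,36,10):
        r=least_squares(f,[*p0,np.radians(t)],loss="cauchy",f_scale=1.5,diff_step=1e-4,x_scale=[1,1,.02])
        if best is None or r.cost<best.cost: best=r
    return best.x,np.sum(abs(f(best.x))<2.5),len(pts)
def contour(c,P,z,dz,ctr,R,col=None):
    m=(abs(P[...,2]-z)<dz)&(np.hypot(P[...,0]-ctr[0],P[...,1]-ctr[1])<R)
    if col is not None: m&=col(cv2.cvtColor(c["pixels"],cv2.COLOR_RGB2HSV).astype(int))
    m=cv2.morphologyEx(m.astype(np.uint8),cv2.MORPH_OPEN,np.ones((2,2)))
    m=cv2.morphologyEx(m,cv2.MORPH_CLOSE,np.ones((3,3)))
    cs,_=cv2.findContours(m,cv2.RETR_EXTERNAL,cv2.CHAIN_APPROX_NONE)
    k=max(cs,key=cv2.contourArea)[:,0]
    return np.array([ray(c,u,v,z)[:2] for u,v in k])
white=lambda h:(h[...,1]<60)&(h[...,2]>120)
E
cat > run1.py <<'E'
from fit import *
J=dict(tile=(rect(104,104),8,(475,0),85,white),
 slab=(rect(150,90),8,(610,-150),100,white),
 hexb=(poly(6,112/np.sqrt(3)),8,(640,145),75,lambda h:(h[...,1]>90)&((h[...,0]<12)|(h[...,0]>170))&(h[...,2]<150)),
 mat=(poly(40,62),8,(480,290),75,lambda h:(h[...,1]<140)&(h[...,0]<25)),
 tray=(rect(124,124),14,(475,-290),100,lambda h:(h[...,0]>100)&(h[...,0]<130)&(h[...,1]>120)),
 caddylid=(rect(62,62),98,(485,290),70,lambda h:(h[...,0]>18)&(h[...,0]<35)&(h[...,1]>110)),
 jugrim=(poly(40,29),85,(478,0),32,None),
 bowl=(poly(40,13),103,(640,145),60,None),
 vase=(poly(40,10),105,(665,5),40,None))
for n in("top","scene"):
    c=dict(np.load(n+"0.npz"));P=cloud(c)
    for k,(V,z,ctr,R,col) in J.items():
        try:
            pts=contour(c,P,z,12 if k=="tray" else 6 if z<20 else 5,ctr,R,col);p,i,t=fit(pts,V,pts.mean(0))
            print(n,k,np.round(p[:2],1),"deg",round(np.degrees(p[2]),1),i,"/",t)
        except Exception as e: print(n,k,e)
    # teapot grip
    g=c["pixels"].max(-1)<45
    m=g&(np.hypot(P[...,0]-615,P[...,1]+150)<120)
    print("grip dark",m.sum(),np.round(np.nanmedian(P[m],0),1))
E
python3 run1.py
python3 - <<'E'
import numpy as np,cv2
a=np.load("top0.npz")["pixels"][110:215,285:375,::-1];b=np.load("scene0.npz")["pixels"][195:300,150:240,::-1]
cv2.imwrite("pics/tp.png",np.hstack([cv2.resize(x,None,fx=4.4,fy=4.4,interpolation=cv2.INTER_NEAREST) for x in(a,b)]))
E
```

```text
top tile [ 4.732e+02 -3.000e-01] deg -27.5 173 / 349
top slab [ 610.5 -156.4] deg 25.1 88 / 133
top hexb [641.3 137.1] deg 59.3 115 / 215
top mat [471.8 282.6] deg -19.0 127 / 217
top tray [ 471.9 -286.8] deg -5.6 189 / 244
top caddylid [439.3 216.3] deg 722.4 6 / 6
top jugrim [480.7  57. ] deg 517.7 8 / 8
top bowl [640.2 141.2] deg -34.9 12 / 12
top vase [658.1   1.2] deg 25.5 15 / 43
grip dark 216 [ 608.  -150.2  154.7]
scene tile [4.8e+02 4.0e-01] deg -29.6 118 / 199
scene slab [ 615.2 -155.6] deg 24.8 155 / 259
scene hexb [648.1 136.7] deg -3.3 121 / 192
scene mat [495.3 262.9] deg -114.4 15 / 31
scene tray [ 479.9 -287.6] deg -5.8 226 / 232
scene caddylid [469.5 286.8] deg 140.3 19 / 21
scene jugrim [529.7 -22.5] deg -19.2 16 / 56
scene bowl [647.  140.5] deg 879.9 23 / 29
scene vase [669.   -0.8] deg 38.5 13 / 45
grip dark 199 [ 613.8 -153.6  155.6]
```

View pics/tp.png

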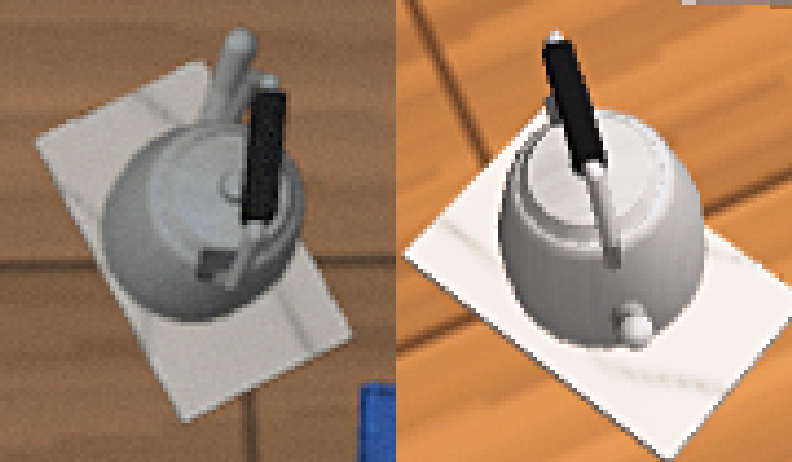

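apply_moves(rows=[0,0,0,0.03,-0.025,0.01,-1,0,0,0,0.06,-0.05,0.02,-1,0,0,0,0.09,-0.075,0.03,-1,0,0,0,0.12,-0.1,0.04,-1,0,0,0,0.15,-0.125,0.05,-1,0,0,0,0.18,-0.15,0.06,-1,0,0,0,0.2,-0.165,0.06,-1,0,0,0,0.2,-0.165,0.06,-1])

```text
t: 0.77
tool_pos: [424.6, 335.7, 291.0]
orientation: [0.653, 3.072, -0.001]
wrist_force: [-0.8, -0.1, -0.4]
opening: 85.4
grip_force: 0.0
```

```bash
python3 - <<'E'
from workcell import ctrl
import cv2,numpy as np
s=ctrl.observe();print(s["t"],s["tool_pos"],s["orientation"])
ims=[]
for n in ("wrist","top","scene"):
    c=ctrl.camera(n);np.savez(f"{n}1.npz",**c);ims.append(cv2.resize(c["pixels"][:,:,::-1],(400,300)))
    print(n,np.round(c["pose"],3).tolist())
cv2.imwrite("pics/1.png",np.vstack([np.hstack(ims[:2]),np.hstack([ims[2],ims[2]*0])]))
E
```

```text
0.7667 [424.57308117 335.71172339 291.02467502] [ 6.52848766e-01  3.07219195e+00 -1.09726566e-03]
wrist [[0.407, 0.879, 0.25, 360.956], [0.913, -0.391, -0.113, 363.667], [-0.001, 0.274, -0.962, 433.624], [0.0, 0.0, 0.0, 1.0]]
top [[-0.017, -0.989, 0.148, 450.429], [-1.0, 0.016, -0.013, 9.767], [0.011, -0.148, -0.989, 724.597], [0.0, 0.0, 0.0, 1.0]]
scene [[0.452, 0.743, -0.493, 1000.887], [0.892, -0.377, 0.25, -234.42], [-0.0, -0.553, -0.833, 829.978], [0.0, 0.0, 0.0, 1.0]]
```

View pics/1.png

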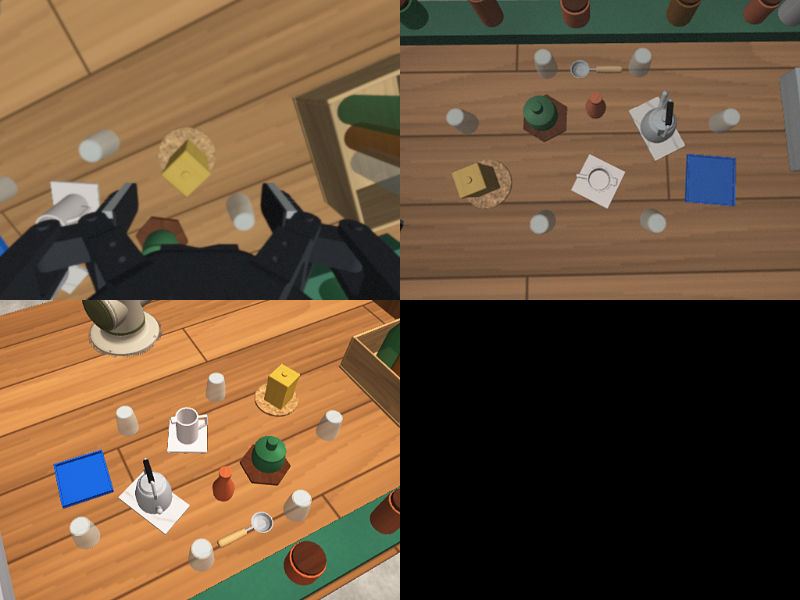

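```bash
python3 - <<'E'
import numpy as np
def pr(c,p):
    q=c["pose"][:3,:3].T@(np.array(p)-c["pose"][:3,3]);return np.round([c["fx"]*q[0]/q[2]+c["cx"],c["fy"]*q[1]/q[2]+c["cy"],q[2]],1)
for n in("scene","top"):
    c=dict(np.load(n+"1.npz"))
    for p in([424,335,291],[424,335,400],[0,0,0],[300,100,200],[470,100,250],[450,100,150]): print(n,p,pr(c,p))
a=np.load("scene0.npz")["pixels"].astype(int)-np.load("scene1.npz")["pixels"]
print(abs(a).max(), (abs(a).max(-1)>60).sum())
E
cat > run2.py <<'E'
from fit import *
from run1 import J
E
sed -i 's/^for n in("top","scene"):/if __name__=="__main__":\n  for n in []:/' run1.py
python3 - <<'E'
import sys;sys.path.insert(0,'.')
exec(open('run1.py').read().split("if __name__")[0])
c=dict(np.load("wrist1.npz"));P=cloud(c)
q=P[(P[...,2]<4)&(P[...,2]>-10)];print(np.percentile(q[:,2],[1,50,99]))
for k in("mat","caddylid"):
    V,z,ctr,R,col=J[k]
    pts=contour(c,P,z,6,ctr,R,None);print(k,fit(pts,V,pts.mean(0)))
E
```

```text
scene [424, 335, 291] [388.4  -4.3 876. ]
scene [424, 335, 400] [404.  -62.9 785.2]
scene [0, 0, 0] [ 159.8   40.8 1243.9]
scene [300, 100, 200] [244.1  34.6 954.2]
scene [470, 100, 250] [287.1  68.9 828.7]
scene [450, 100, 150] [279.  101.6 921.9]
top [424, 335, 291] [-26.5 270.9 420.6]
top [424, 335, 400] [-121.5  280.4  312.8]
top [0, 0, 0] [258.4 493.3 650.1]
top [300, 100, 200] [185.8 354.1 495.4]
top [470, 100, 250] [180.5 229.6 471. ]
top [450, 100, 150] [192.3 244.7 567. ]
186 979
[-1.84967008  0.12369289  2.19624184]
mat (array([475.04951324, 283.40471946,   1.27931385]), np.int64(139), 221)
caddylid (array([480.11919828, 285.5917752 , -10.61888804]), np.int64(78), 78)
```

apply_moves(rows=[0,0,-0.11,0.01,-0.009,-0.015,-1,0,0,-0.22,0.02,-0.018,-0.03,-1,0,0,-0.33,0.03,-0.027,-0.045,-1,0,0,-0.44,0.04,-0.036,-0.06,-1,0,0,-0.55,0.05,-0.045,-0.075,-1,0,0,-0.66,0.059,-0.053,-0.091,-1,0,0,-0.775,0.059,-0.053,-0.091,-1,0,0,-0.775,0.059,-0.053,-0.091,-1])

```text
t: 1.58
tool_pos: [479.2, 286.2, 199.3]
orientation: [-1.762, -2.599, 0.003]
wrist_force: [-0.0, 0.3, 0.3]
opening: 85.3
grip_force: 0.0
```

```bash
cat >> h.py <<'E'
from scipy.spatial.transform import Rotation as Ro
def st(ctrl):
    s=ctrl.observe();y=Ro.from_rotvec(s["orientation"]).as_matrix()[:,1]
    print("t",round(float(s["t"]),2),"tcp",np.round(s["tool_pos"],1),"yaw_y",round(np.degrees(np.arctan2(y[1],y[0])),1),"rv",np.round(s["orientation"],3),"F",np.round(s["wrist_force"],1),"open",round(float(s["opening"]),1),"grip",round(float(s["grip_force"]),1),"j",np.round(s["joint_positions"],2))
E
cat > jobs.py <<'E'
exec(open('run1.py').read().split("if __name__")[0])
E
python3 - <<'E'
from jobs import *
from h import *
from workcell import ctrl
st(ctrl)
c=ctrl.camera("wrist");np.savez("wrist2.npz",**c);P=cloud(c)
for k in("mat","caddylid"):
    V,z,ctr,R,col=J[k]
    pts=contour(c,P,z,6,ctr,R,None);r=fit(pts,V,pts.mean(0));print(k,r,np.degrees(r[0][2])%90)
for n,g in(("top",[(346.6,130.9),(343.4,160)]),("scene",[(186.8,204.1),(194.5,233.2)])):
    c=dict(np.load(n+"0.npz"));a,b=[ray(c,*q,156)[:2] for q in g];print(n,"grip",a,b,(a+b)/2,np.degrees(np.arctan2(*(a-b)[::-1])),np.hypot(*(a-b)))
E
```

```text
t 1.58 tcp [479.2 286.2 199.3] yaw_y 21.7 rv [-1.762 -2.599  0.003] F [-0.   0.3  0.3] open 85.3 grip 0.0 j [ 0.33  0.42  1.33  0.    1.39 -0.05]
mat (array([474.34803186, 281.84665811,   0.77701096]), np.int64(203), 356) 44.519448776776045
caddylid (array([481.97882924, 285.74062439, -12.1916888 ]), np.int64(124), 124) 21.467686805694484
top grip [ 631.93329528 -154.70330447] [ 582.67367342 -146.66724835] [ 607.30348435 -150.68527641] -9.265428847154077 49.91080587456066
scene grip [ 587.05442634 -147.65766663] [ 642.43338627 -157.43704777] [ 614.7439063 -152.5473572] 169.98537453234516 56.23580263981189
```

apply_moves(rows=[0,0,0,0.001,0,-0.03,-1,0,0,0,0.001,0,-0.06,-1,0,0,0,0.001,0,-0.09,-1,0,0,0,0.001,0,-0.115,-1,0,0,0,0.001,0,-0.13,-1,0,0,0,0.001,0,-0.136,-1,0,0,0,0.001,0,-0.136,1,0,0,0,0.001,0,-0.136,1])

```text
t: 2.3
tool_pos: [481.2, 286.3, 65.4]
orientation: [1.756, 2.604, 0.002]
wrist_force: [-0.5, -0.6, 1.0]
opening: 63.9
grip_force: 0.6
```

apply_moves(rows=[0,0,0,0,0,0,1,0,0,0,0,0,0,1,0,0,0,0,0,0,1,0,0,0,0,0,0,1,0,0,0,0,0,0,1,0,0,0,0,0,0,1,0,0,0,0,0,0,1,0,0,0,0,0,0,1])

```text
t: 2.97
tool_pos: [481.6, 286.0, 65.7]
orientation: [1.758, 2.602, 0.003]
wrist_force: [-3.1, 0.8, 7.3]
opening: 61.7
grip_force: 65.9
```

apply_moves(rows=[0,0,0,0,0,0.005,1,0,0,0,0,0,0.02,1,0,0,0,0,0,0.045,1,0,0,0,0,0,0.075,1,0,0,0,0,0,0.105,1,0,0,0,0,-0.01,0.125,1,0,0,0,0,-0.03,0.135,1,0,0,0,0,-0.06,0.135,1])

```text
t: 3.63
tool_pos: [481.8, 226.3, 202.2]
orientation: [1.754, 2.602, 0.007]
wrist_force: [1.3, -1.3, -1.3]
opening: 61.6
grip_force: 66.0
```

apply_moves(rows=[0,0,0,0,-0.035,0,1,0,0,0,0,-0.07,0,1,0,0,0,0,-0.105,0,1,0,0,0,0,-0.14,0,1,0,0,0,0,-0.175,0,1,0,0,0,0,-0.21,0,1,0,0,0,0,-0.245,0,1,0,0,0,0,-0.28,0,1])

```text
t: 4.3
tool_pos: [480.7, -56.2, 199.8]
orientation: [1.759, 2.602, 0.0]
wrist_force: [0.6, 0.4, -2.8]
opening: 61.6
grip_force: 66.0
```

apply_moves(rows=[0,0,0,-0.001,-0.035,0,1,0,0,0,-0.002,-0.07,0,1,0,0,0,-0.003,-0.105,0,1,0,0,0,-0.004,-0.14,0,1,0,0,0,-0.005,-0.175,0,1,0,0,0,-0.005,-0.205,0,1,0,0,0,-0.005,-0.225,-0.02,1,0,0,0,-0.005,-0.232,-0.04,1])

```text
t: 4.97
tool_pos: [476.1, -290.0, 159.7]
orientation: [1.761, 2.598, -0.002]
wrist_force: [-0.9, 0.4, -2.0]
opening: 61.3
grip_force: 66.0
```

apply_moves(rows=[0,0,0,0,0.001,-0.03,1,0,0,0,0,0.002,-0.055,1,0,0,0,0,0.003,-0.075,1,0,0,0,0,0.003,-0.087,1,0,0,0,0,0.003,-0.093,1,0,0,0,0,0.003,-0.096,1,0,0,0,0,0.003,-0.097,1,0,0,0,0,0.003,-0.098,1])

```text
t: 5.63
tool_pos: [476.5, -283.8, 62.1]
orientation: [1.758, 2.602, -0.0]
wrist_force: [0.4, 0.2, -1.6]
opening: 61.5
grip_force: 65.9
```

apply_moves(rows=[0,0,0,0,0,-0.0005,1,0,0,0,0,0,-0.001,1,0,0,0,0,0,-0.001,1])

```text
t: 5.88
tool_pos: [476.5, -284.0, 61.8]
orientation: [1.758, 2.601, -0.001]
wrist_force: [-2.2, -0.7, 5.4]
opening: 61.5
grip_force: 66.6
```

Contact. Release and rise.

apply_moves(rows=[0,0,0,0,0,0,0.2,0,0,0,0,0,0,-0.5,0,0,0,0,0,0,-1,0,0,0,0,0,0,-1,0,0,0,0,0,0.01,-1,0,0,0,0,0,0.03,-1,0,0,0,0,0,0.06,-1,0,0,0,0,0,0.1,-1])

```text
t: 6.55
tool_pos: [475.3, -282.7, 160.4]
orientation: [-1.757, -2.599, -0.001]
wrist_force: [0.9, 0.4, 0.3]
opening: 85.5
grip_force: 0.0
```

apply_moves(rows=[0,0,0,0,0,0.04,-1,0,0,0,0,0,0.08,-1,0,0,0,0.01,0.01,0.12,-1,0,0,0,0.02,0.02,0.16,-1,0,0,0,0.03,0.03,0.16,-1,0,0,0,0.03,0.04,0.16,-1])

```text
t: 7.05
tool_pos: [507.3, -243.0, 322.9]
orientation: [1.756, 2.599, -0.0]
wrist_force: [0.4, -0.4, 0.3]
opening: 85.1
grip_force: 0.0
```

```bash
python3 - <<'E'
from jobs import *
from workcell import ctrl
st(ctrl)
for n in("top","scene"):
    c=ctrl.camera(n);np.savez(n+"2.npz",**c);P=cloud(c)
    V,z,ctr,R,col=J["mat"]
    pts=contour(c,P,z,6,(475,283),75,(lambda h:(h[...,1]<150)&(h[...,0]<25)) );print(n,"mat",fit(pts,V,pts.mean(0)))
    pts=contour(c,P,102,6,(476,-285),70,None);r=fit(pts,J["caddylid"][0],pts.mean(0));print("caddy",r,np.degrees(r[0][2])%90)
    cv2.imwrite(f"pics/{n}2.png",c["pixels"][:,:,::-1])
E
```

```text
t 7.05 tcp [ 507.3 -243.   322.9] yaw_y 21.9 rv [ 1.756  2.599 -0.   ] F [ 0.4 -0.4  0.3] open 85.1 grip 0.0 j [-0.66  0.36  1.08  0.    1.71 -1.04]
top mat (array([ 4.71607158e+02,  2.81943509e+02, -2.87792293e-01]), np.int64(179), 181)
caddy (array([ 4.72299977e+02, -2.82379691e+02,  3.79858518e-01]), np.int64(123), 124) 21.764289869590115
scene mat (array([4.80002315e+02, 2.84075234e+02, 1.27454135e-01]), np.int64(64), 145)
caddy (array([ 4.79871049e+02, -2.83415409e+02,  3.73754904e-01]), np.int64(108), 108) 21.414578582026753
```

View pics/scene2.png

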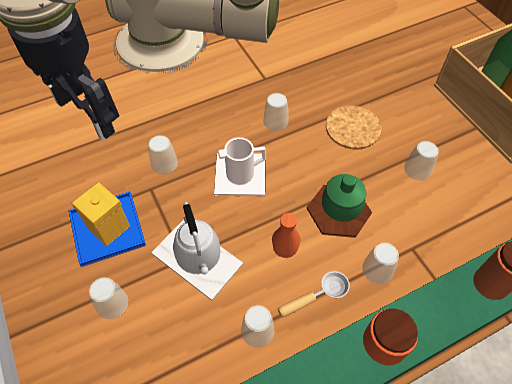

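apply_moves(rows=[0,0,0.12,0.013,0.011,0,-1,0,0,0.24,0.026,0.022,0,-1,0,0,0.36,0.039,0.033,0,-1,0,0,0.48,0.052,0.044,0,-1,0,0,0.6,0.065,0.055,-0.02,-1,0,0,0.72,0.078,0.066,-0.05,-1,0,0,0.84,0.091,0.08,-0.08,-1,0,0,0.96,0.104,0.091,-0.1,-1])

```text
t: 7.82
tool_pos: [608.8, -151.6, 215.9]
orientation: [-0.349, -3.116, -0.003]
wrist_force: [-0.1, -0.4, -0.8]
opening: 85.0
grip_force: 0.0
```

apply_moves(rows=[0,0,0.063,0,0,0,-1,0,0,0.063,0,0,0,-1])

```text
t: 7.98
tool_pos: [609.1, -152.0, 217.3]
orientation: [-0.255, -3.125, -0.003]
wrist_force: [-0.1, -0.1, 0.2]
opening: 85.6
grip_force: 0.0
```

```bash
python3 - <<'E'
from jobs import *
from workcell import ctrl
st(ctrl)
c=ctrl.camera("wrist");np.savez("wrist3.npz",**c);P=cloud(c)
cv2.imwrite("pics/w3.png",c["pixels"][:,:,::-1])
g=(c["pixels"].max(-1)<60)&(abs(P[...,2]-156)<6)&(np.hypot(P[...,0]-611,P[...,1]+152)<50)
q=P[g];print(g.sum(),q.mean(0));r=cv2.minAreaRect(q[:,:2].astype(np.float32));print(r)
E
```

```text
t 7.98 tcp [ 609.1 -152.   217.3] yaw_y 80.7 rv [-2.550e-01 -3.125e+00 -3.000e-03] F [-0.1 -0.1  0.2] open 85.6 grip 0.0 j [-0.43  0.53  1.08 -0.    1.53 -1.84]
712 [ 607.99774596 -153.05556807  155.81972436]
((609.2630004882812, -153.20420837402344), (9.902923583984375, 50.844417572021484), 80.94590759277344)
```

View pics/w3.png

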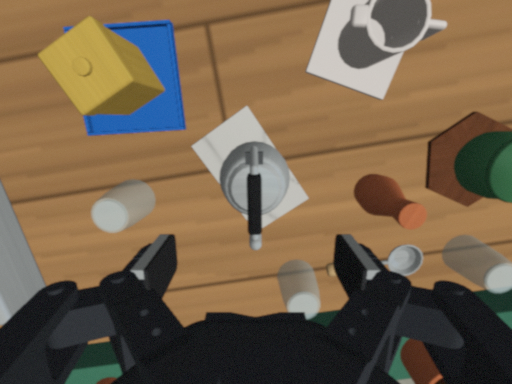

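apply_moves(rows=[0,0,0,0.001,-0.001,-0.03,-1,0,0,0,0.001,-0.001,-0.055,-1,0,0,0,0.001,-0.001,-0.075,-1,0,0,0,0.001,-0.001,-0.085,-1,0,0,0,0.001,-0.001,-0.088,-1,0,0,0,0.001,-0.001,-0.088,0,0,0,0,0.001,-0.001,-0.088,0.5,0,0,0,0.001,-0.001,-0.088,1])

```text
t: 8.7
tool_pos: [611.6, -153.8, 133.9]
orientation: [0.261, 3.128, -0.002]
wrist_force: [0.4, -0.3, 0.0]
opening: 51.9
grip_force: 0.0
```

apply_moves(rows=[0,0,0,0,0,0,1,0,0,0,0,0,0,1,0,0,0,0,0,0,1,0,0,0,0,0,0,1,0,0,0,0,0,0,1,0,0,0,0,0,0,1,0,0,0,0,0,0,1,0,0,0,0,0,0,1])

```text
t: 9.37
tool_pos: [611.5, -153.4, 132.9]
orientation: [0.26, 3.13, -0.0]
wrist_force: [0.0, 1.2, 5.8]
opening: 11.0
grip_force: 60.0
```

apply_moves(rows=[0,0,0,0,0,0.003,1,0,0,0,0,0,0.01,1,0,0,0,0,0,0.025,1,0,0,0,0,0,0.05,1,0,0,0,0,0,0.08,1,0,0,0,0,0,0.105,1,0,0,0,-0.002,0.007,0.122,1,0,0,0,-0.006,0.02,0.13,1])

```text
t: 10.03
tool_pos: [605.4, -134.3, 264.5]
orientation: [0.263, 3.128, -0.002]
wrist_force: [0.7, 0.4, -3.4]
opening: 10.8
grip_force: 58.8
```

apply_moves(rows=[0,0,0,-0.007,0.022,0,1,0,0,0,-0.015,0.05,0,1,0,0,0,-0.025,0.08,0,1,0,0,0,-0.034,0.11,0,1,0,0,0,-0.043,0.14,0,1,0,0,0,-0.053,0.17,0,1,0,0,0,-0.062,0.2,0,1,0,0,0,-0.071,0.23,0,1])

```text
t: 10.7
tool_pos: [532.4, 98.5, 261.4]
orientation: [-0.26, -3.128, 0.0]
wrist_force: [-0.0, -1.0, -3.6]
opening: 10.9
grip_force: 58.8
```

apply_moves(rows=[0,0,0,-0.009,0.03,0,1,0,0,0,-0.018,0.06,0,1,0,0,0,-0.027,0.09,0,1,0,0,0,-0.036,0.12,0,1,0,0,0,-0.045,0.15,0,1,0,0,0,-0.053,0.17,0,1,0,0,0,-0.057,0.182,0,1,0,0,0,-0.058,0.185,0,1])

```text
t: 11.37
tool_pos: [474.6, 283.2, 261.6]
orientation: [-0.256, -3.129, 0.001]
wrist_force: [0.1, -0.9, -4.4]
opening: 10.7
grip_force: 58.8
```

```bash
python3 - <<'E'
from jobs import *
from workcell import ctrl
st(ctrl)
E
```

```text
t 11.37 tcp [474.6 283.2 261.6] yaw_y 80.6 rv [-2.560e-01 -3.129e+00  1.000e-03] F [ 0.1 -0.9 -4.4] open 10.7 grip 58.8 j [ 0.32  0.37  1.23  0.    1.55 -1.08]
```

apply_moves(rows=[0,0,0,0,0,-0.015,1,0,0,0,0,0,-0.045,1,0,0,0,0,0,-0.075,1,0,0,0,0,0,-0.1,1,0,0,0,0,0,-0.115,1,0,0,0,0,0,-0.123,1,0,0,0,0,0,-0.126,1,0,0,0,0,0,-0.127,1])

```text
t: 12.03
tool_pos: [476.5, 281.1, 135.4]
orientation: [0.261, 3.131, -0.0]
wrist_force: [0.2, 0.2, -4.2]
opening: 10.9
grip_force: 58.8
```

apply_moves(rows=[0,0,0,0,0,-0.0005,1,0,0,0,0,0,-0.001,1,0,0,0,0,0,-0.0015,1])

```text
t: 12.28
tool_pos: [476.5, 281.6, 134.7]
orientation: [0.26, 3.129, 0.001]
wrist_force: [-0.2, 0.1, -4.3]
opening: 10.5
grip_force: 58.8
```

```bash
python3 - <<'E'
from jobs import *
from workcell import ctrl
st(ctrl)
E
```

```text
t 12.28 tcp [476.5 281.6 134.7] yaw_y 80.5 rv [2.600e-01 3.129e+00 1.000e-03] F [-0.2  0.1 -4.3] open 10.5 grip 58.8 j [ 0.32  0.47  1.44 -0.    1.22 -1.09]
```

apply_moves(rows=[0,0,0,0,0,-0.0005,1,0,0,0,0,0,-0.001,1,0,0,0,0,0,-0.0012,1])

```text
t: 12.53
tool_pos: [476.3, 281.7, 132.9]
orientation: [0.26, 3.13, 0.001]
wrist_force: [-0.3, -0.7, -2.0]
opening: 10.6
grip_force: 59.1
```

apply_moves(rows=[0,0,0,0,0,-0.0004,1,0,0,0,0,0,-0.0006,1])

```text
t: 12.7
tool_pos: [476.4, 281.8, 132.9]
orientation: [0.26, 3.13, 0.001]
wrist_force: [-2.5, 1.1, 6.2]
opening: 10.6
grip_force: 60.2
```

apply_moves(rows=[0,0,0,0,0,0,0.8,0,0,0,0,0,0,0.4,0,0,0,0,0,0,0,0,0,0,0,0,0,-1,0,0,0,0,0,0.005,-1,0,0,0,0,0,0.025,-1,0,0,0,0,0,0.055,-1,0,0,0,0,0,0.09,-1])

```text
t: 13.37
tool_pos: [475.5, 281.3, 222.2]
orientation: [-0.26, -3.128, 0.002]
wrist_force: [0.1, 0.3, 0.4]
opening: 85.5
grip_force: 0.0
```

apply_moves(rows=[0,0,0,0,0,0.03,-1,0,0,-0.12,0,-0.02,0.05,-1,0,0,-0.24,0,-0.05,0.06,-1,0,0,-0.36,0,-0.08,0.06,-1,0,0,-0.48,0,-0.11,0.06,-1,0,0,-0.6,0,-0.14,0.06,-1,0,0,-0.72,0,-0.17,0.06,-1,0,0,-0.84,0,-0.2,0.06,-1])

```text
t: 14.03
tool_pos: [475.8, 80.2, 282.5]
orientation: [1.522, 2.748, 0.0]
wrist_force: [0.6, 0.4, -0.2]
opening: 85.1
grip_force: 0.0
```

apply_moves(rows=[0,0,-0.12,0,-0.02,0,-1,0,0,-0.24,0,-0.04,0,-1,0,0,-0.36,0,-0.06,0,-1,0,0,-0.48,0,-0.08,0,-1,0,0,-0.6,0,-0.082,0,-1,0,0,-0.72,0,-0.082,0,-1,0,0,-0.72,0,-0.082,0,-1])

```text
t: 14.62
tool_pos: [476.1, -0.9, 282.3]
orientation: [2.392, 2.036, 0.0]
wrist_force: [0.2, 0.3, 0.9]
opening: 85.7
grip_force: 0.0
```

```bash
python3 - <<'E'
from jobs import *
from workcell import ctrl
st(ctrl)
ims=[]
for n in("wrist","scene"):
    c=ctrl.camera(n);np.savez(n+"4.npz",**c);P=cloud(c);ims.append(cv2.resize(c["pixels"][:,:,::-1],(400,300)))
    q=P[(abs(P[...,2]-93)<4)&(np.hypot(P[...,0]-478,P[...,1])<70)];r=np.hypot(*(q[:,:2]-q[:,:2].mean(0)).T)
    p=q[:,:2]
    f=lambda a:np.hypot(*(p-a[:2]).T)-27
    s=least_squares(f,p.mean(0),loss="cauchy",f_scale=1.5);d=p-s.x;rr=np.hypot(*d.T);o=d[rr>38]
    print(n,len(p),"jug",s.x,(abs(s.fun)<3).mean(),"protr dirs",np.round(np.degrees(np.arctan2(o[:,1],o[:,0]))[::max(1,len(o)//12)]),rr.max())
cv2.imwrite("pics/4.png",np.hstack(ims))
E
```

```text
t 14.62 tcp [476.1  -0.9 282.3] yaw_y -9.2 rv [2.392 2.036 0.   ] F [0.2 0.3 0.9] open 85.7 grip 0.0 j [-0.25  0.21  1.39  0.    1.54 -0.09]
wrist 545 jug [475.45190677  -1.91551161] 0.818348623853211 protr dirs [-114. -112. -110. -108. -106.  -91.  -89. -112. -110. -108. -106. -104.
 -102. -100.  -98.  -97.  -95.  -93.  -91.] 40.46003440326893
scene 249 jug [478.21371531  -2.81397222] 0.7831325301204819 protr dirs [-112. -108. -106.  -99.  -94.  -95.  -93.  -93.  -91.] 40.252400544501924
```

View pics/4.png

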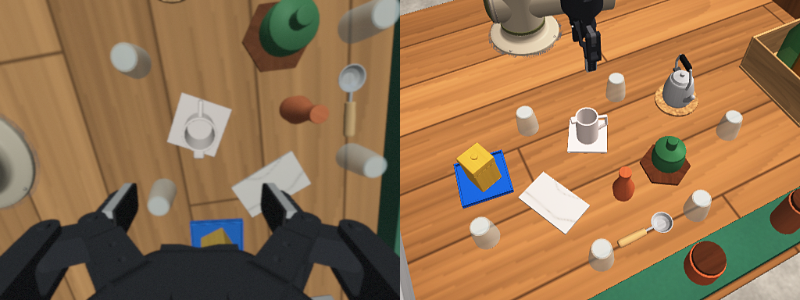

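apply_moves(rows=[0,0,-0.04,-0.001,-0.001,-0.04,-1,0,0,-0.04,-0.001,-0.001,-0.08,-1,0,0,-0.04,-0.001,-0.001,-0.12,-1,0,0,-0.04,-0.001,-0.001,-0.155,-1,0,0,-0.04,-0.001,-0.001,-0.185,-1,0,0,-0.04,-0.001,-0.001,-0.21,-1,0,0,-0.04,-0.001,-0.001,-0.23,-1,0,0,-0.04,-0.001,-0.001,-0.24,-1])

```text
t: 15.38
tool_pos: [474.2, -0.9, 39.9]
orientation: [-2.421, -1.998, 0.003]
wrist_force: [0.3, -0.3, -1.3]
opening: 85.7
grip_force: 0.0
```

apply_moves(rows=[0,0,0,0,0,0,-1,0,0,0,0,0,0,0,0,0,0,0,0,0,1,0,0,0,0,0,0,1,0,0,0,0,0,0,1,0,0,0,0,0,0,1,0,0,0,0,0,0,1,0,0,0,0,0,0,1])

```text
t: 16.05
tool_pos: [475.8, -1.5, 43.2]
orientation: [2.425, 1.994, 0.002]
wrist_force: [-0.3, -0.6, 7.0]
opening: 55.8
grip_force: 63.9
```

```bash
python3 - <<'E'
from jobs import *
from workcell import ctrl
st(ctrl)
c=dict(np.load("scene4.npz"));P=cloud(c);V,z,ctr,R,col=J["slab"]
pts=contour(c,P,z,6,(614,-156),100,white);r=fit(pts,V,pts.mean(0));print("slab scene",r,np.degrees(r[0][2]))
c=dict(np.load("wrist4.npz"));P=cloud(c)
for k in("slab","tile"):
    V,z,ctr,R,col=J[k];pts=contour(c,P,z,5,ctr,R,lambda h:(h[...,1]<70)&(h[...,2]>130));r=fit(pts,V,pts.mean(0));print(k,"wrist",r,np.degrees(r[0][2]))
E
```

```text
t 16.05 tcp [475.8  -1.5  43.2] yaw_y -11.1 rv [2.425e+00 1.994e+00 2.000e-03] F [-0.3 -0.6  7. ] open 55.8 grip 63.9 j [-0.25  0.49  1.76  0.    0.88 -0.06]
slab scene (array([ 6.15342303e+02, -1.56220933e+02,  4.42611232e-01]), np.int64(191), 193) 25.359755576879817
slab wrist (array([ 6.10974048e+02, -1.58372698e+02,  4.41596261e-01]), np.int64(193), 266) 25.301602014458314
tile wrist (array([476.13983083,  -2.54749488,   1.09019922]), np.int64(110), 176) 62.46381435528737
```

apply_moves(rows=[0,0,0,0,0,0.005,1,0,0,0,0,0,0.02,1,0,0,0,0.005,-0.006,0.045,1,0,0,0,0.02,-0.023,0.06,1,0,0,0,0.045,-0.051,0.06,1,0,0,0,0.07,-0.08,0.06,1,0,0,0,0.095,-0.108,0.06,1,0,0,0,0.12,-0.136,0.06,1])

```text
t: 16.72
tool_pos: [595.9, -138.8, 102.6]
orientation: [2.427, 1.995, 0.0]
wrist_force: [-0.3, 0.2, -2.5]
opening: 56.4
grip_force: 64.4
```

apply_moves(rows=[0,0,0,0.011,-0.013,0,1,0,0,0,0.0165,-0.019,-0.01,1,0,0,0,0.0165,-0.019,-0.03,1,0,0,0,0.0165,-0.019,-0.045,1,0,0,0,0.0165,-0.019,-0.054,1,0,0,0,0.0165,-0.019,-0.057,1,0,0,0,0.0165,-0.019,-0.058,1,0,0,0,0.0165,-0.019,-0.0585,1])

```text
t: 17.38
tool_pos: [611.8, -156.2, 44.1]
orientation: [2.426, 1.995, 0.001]
wrist_force: [0.1, 0.7, -1.1]
opening: 55.9
grip_force: 64.8
```

apply_moves(rows=[0,0,0,0,0,-0.0003,1,0,0,0,0,0,-0.0005,1])

```text
t: 17.55
tool_pos: [611.9, -156.5, 43.8]
orientation: [2.426, 1.994, 0.001]
wrist_force: [0.3, 0.1, -2.7]
opening: 55.8
grip_force: 64.8
```

apply_moves(rows=[0,0,0,0,0,-0.0005,1,0,0,0,0,0,-0.001,1,0,0,0,0,0,-0.001,1])

```text
t: 17.8
tool_pos: [612.0, -156.5, 43.3]
orientation: [2.426, 1.994, 0.001]
wrist_force: [-1.9, 1.9, 5.6]
opening: 55.7
grip_force: 65.4
```

apply_moves(rows=[0,0,0,0,0,0,0.4,0,0,0,0,0,0,-0.5,0,0,0,0,0,0,-1,0,0,0,0,0,0,-1,0,0,0,0,0,0.015,-1,0,0,0,0,0,0.045,-1,0,0,0,0,0,0.085,-1,0,0,0,0,0,0.125,-1])

```text
t: 18.47
tool_pos: [611.2, -156.3, 167.9]
orientation: [-2.426, -1.993, 0.001]
wrist_force: [0.7, 0.3, 0.4]
opening: 84.9
grip_force: 0.0
```

apply_moves(rows=[0,0,0,0,0,0.035,-1,0,0,0,0,0.01,0.07,-1,0,0,0,0,0.04,0.07,-1,0,0,0,0,0.08,0.07,-1,0,0,0,0,0.12,0.07,-1,0,0,0,0.01,0.16,0.07,-1,0,0,0,0.02,0.2,0.07,-1,0,0,0,0.025,0.24,0.07,-1])

```text
t: 19.13
tool_pos: [637.0, 85.5, 237.0]
orientation: [2.427, 1.994, 0.0]
wrist_force: [0.7, -0.6, 0.4]
opening: 85.5
grip_force: 0.0
```

apply_moves(rows=[0,0,0,0.005,0.03,0,-1,0,0,0,0.008,0.056,0,-1,0,0,0,0.008,0.056,0,-1])

```text
t: 19.38
tool_pos: [644.4, 144.3, 236.6]
orientation: [-2.421, -2.0, -0.001]
wrist_force: [0.8, 0.1, -0.2]
opening: 85.5
grip_force: 0.0
```

```bash
python3 - <<'E'
from jobs import *
from workcell import ctrl
st(ctrl)
ims=[]
def circ(p,r,p0):
    s=least_squares(lambda a:np.hypot(*(p-a).T)-r,p0,loss="cauchy",f_scale=1.5);return np.round(s.x,1),round((abs(s.fun)<2).mean(),2),len(p)
for n in("wrist","scene","top"):
    c=ctrl.camera(n);np.savez(n+"5.npz",**c);P=cloud(c);ims.append(cv2.resize(c["pixels"][:,:,::-1],(400,300)))
    def ct(z,dz,ctr,R,col=None):
        try: return contour(c,P,z,dz,ctr,R,col)
        except Exception: return np.zeros((1,2))
    green=lambda h:(h[...,0]>50)&(h[...,0]<85)&(h[...,1]>80)
    print(n,"knob",circ(ct(111,4,(644,141),50,green),13,(644,141)))
    for k,cc in(("hexb",J["hexb"][4]),("tile",white)):
        V,z,ctr,R,col=J[k];p=ct(z,5,ctr,R,cc)
        if len(p)>20: r=fit(p,V,p.mean(0));print(k,np.round(r[0],2),r[1:])
    q=P[(abs(P[...,2]-93)<4)&(np.hypot(P[...,0]-612,P[...,1]+156)<36)][:,:2]
    if len(q)>20: print("jug",circ(q,27,q.mean(0)))
cv2.imwrite("pics/5.png",np.vstack([np.hstack(ims[:2]),np.hstack([ims[2],ims[2]*0])]))
E
```

```text
t 19.38 tcp [644.4 144.3 236.6] yaw_y -10.9 rv [-2.421e+00 -2.000e+00 -1.000e-03] F [ 0.8  0.1 -0.2] open 85.5 grip 0.0 j [0.04 0.58 0.94 0.   1.62 0.23]
wrist knob (array([643.6, 140. ]), np.float64(1.0), 67)
hexb [ 6.4282e+02  1.2338e+02 -1.4000e-01] (np.int64(105), 347)
tile [475.26  -0.83  -0.48] (np.int64(117), 168)
scene knob (array([648.2, 139.5]), np.float64(0.97), 35)
hexb [647.79 137.11   0.99] (np.int64(119), 191)
tile [ 4.807e+02 -1.010e+00 -4.800e-01] (np.int64(166), 176)
jug (array([ 614. , -157.3]), np.float64(0.75), 293)
top knob (array([640.9, 139.4]), np.float64(0.87), 39)
hexb [641.79 137.36   1.01] (np.int64(99), 201)
tile [473.25  -0.74   1.09] (np.int64(180), 183)
jug (array([ 612.2, -154.8]), np.float64(0.74), 267)
```

View pics/5.png

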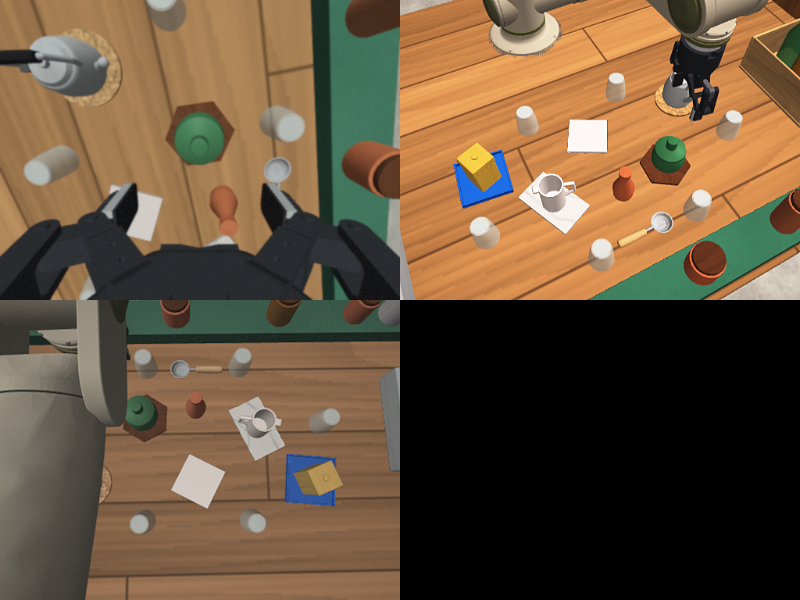

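apply_moves(rows=[0,0,0,0,0,-0.03,-1,0,0,0,0,0,-0.06,-1,0,0,0,0,0,-0.085,-1,0,0,0,0,0,-0.1,-1,0,0,0,0,0,-0.11,-1,0,0,0,0,0,-0.11,-1])

```text
t: 20.03
tool_pos: [644.0, 138.3, 125.1]
orientation: [-2.427, -1.991, 0.004]
wrist_force: [0.1, -0.8, 0.3]
opening: 85.6
grip_force: 0.0
```

apply_moves(rows=[0,0,0,0,0,-0.015,-1,0,0,0,0,0,-0.03,-1,0,0,0,0,0,-0.039,-1,0,0,0,0,0,-0.039,-1,0,0,0,0,0,-0.039,0,0,0,0,0,0,-0.039,0.4,0,0,0,0,0,-0.039,1,0,0,0,0,0,-0.039,1])

```text
t: 20.7
tool_pos: [645.0, 139.6, 88.9]
orientation: [2.426, 1.994, 0.002]
wrist_force: [-0.3, 0.3, -0.3]
opening: 38.4
grip_force: 0.0
```

apply_moves(rows=[0,0,0,0,0,0,1,0,0,0,0,0,0,1,0,0,0,0,0,0,1,0,0,0,0,0,0,1,0,0,0,0,0,0,1,0,0,0,0,0,0,1])

```text
t: 21.2
tool_pos: [644.7, 139.7, 88.8]
orientation: [2.427, 1.995, 0.001]
wrist_force: [-2.1, 0.6, 6.4]
opening: 24.1
grip_force: 58.7
```

apply_moves(rows=[0,0,0,0,0,0.005,1,0,0,0,0,0,0.02,1,0,0,0,-0.006,-0.005,0.04,1,0,0,0,-0.023,-0.019,0.05,1,0,0,0,-0.048,-0.04,0.05,1,0,0,0,-0.073,-0.061,0.05,1,0,0,0,-0.098,-0.082,0.05,1,0,0,0,-0.123,-0.103,0.05,1])

```text
t: 21.87
tool_pos: [520.2, 35.9, 137.9]
orientation: [-2.427, -1.995, 0.001]
wrist_force: [1.0, -1.0, -3.3]
opening: 23.8
grip_force: 59.3
```

apply_moves(rows=[0,0,0,-0.024,-0.02,0,1,0,0,0,-0.039,-0.033,0,1,0,0,0,-0.045,-0.0375,0,1,0,0,0,-0.045,-0.0375,-0.015,1,0,0,0,-0.045,-0.0375,-0.033,1,0,0,0,-0.045,-0.0375,-0.043,1,0,0,0,-0.045,-0.0375,-0.047,1,0,0,0,-0.045,-0.0375,-0.048,1])

```text
t: 22.53
tool_pos: [476.8, -0.7, 89.4]
orientation: [-2.426, -1.994, 0.001]
wrist_force: [0.4, 0.6, -2.6]
opening: 23.9
grip_force: 59.3
```

apply_moves(rows=[0,0,0,0,0,-0.0005,1,0,0,0,0,0,-0.001,1])

```text
t: 22.7
tool_pos: [477.2, -0.9, 89.5]
orientation: [2.426, 1.994, 0.001]
wrist_force: [0.2, 0.0, -1.6]
opening: 23.7
grip_force: 59.3
```

apply_moves(rows=[0,0,0,0,0,-0.0005,1,0,0,0,0,0,-0.001,1,0,0,0,0,0,-0.001,1])

```text
t: 22.95
tool_pos: [477.0, -0.9, 88.7]
orientation: [2.426, 1.994, 0.001]
wrist_force: [-0.7, 1.3, 3.6]
opening: 24.1
grip_force: 60.2
```

apply_moves(rows=[0,0,0,0,0,0,0.6,0,0,0,0,0,0,0,0,0,0,0,0,0,-1,0,0,0,0,0,0,-1,0,0,0,0,0,0.015,-1,0,0,0,0,0,0.045,-1,0,0,0,0,0,0.085,-1,0,0,0,0,0,0.12,-1])

```text
t: 23.62
tool_pos: [476.4, -0.9, 209.8]
orientation: [-2.427, -1.994, 0.0]
wrist_force: [1.1, -0.3, 0.8]
opening: 85.3
grip_force: 0.0
```

apply_moves(rows=[0,0,0.1,0,-0.03,0,-1,0,0,0.2,0,-0.065,0,-1,0,0,0.3,0,-0.1,0,-1,0,0,0.4,0,-0.135,0,-1,0,0,0.5,0,-0.17,0,-1,0,0,0.57,0,-0.205,0,-1,0,0,0.57,0,-0.24,0,-1,0,0,0.57,0,-0.27,0,-1])

```text
t: 24.28
tool_pos: [476.2, -273.2, 207.8]
orientation: [-1.769, -2.596, 0.0]
wrist_force: [1.7, -0.4, 0.3]
opening: 85.3
grip_force: 0.0
```

apply_moves(rows=[0,0,0,-0.001,-0.0125,-0.03,-1,0,0,0,-0.001,-0.0125,-0.06,-1,0,0,0,-0.001,-0.0125,-0.07,-1,0,0,0,-0.001,-0.0125,-0.07,-1])

```text
t: 24.62
tool_pos: [474.7, -282.6, 135.7]
orientation: [-1.766, -2.592, -0.001]
wrist_force: [0.3, 0.1, 0.8]
opening: 85.4
grip_force: 0.0
```

```bash
python3 - <<'E'
from jobs import *
from workcell import ctrl
st(ctrl)
def circ(p,r,p0):
    s=least_squares(lambda a:np.hypot(*(p-a).T)-r,p0,loss="cauchy",f_scale=1.5);return np.round(s.x,1),round((abs(s.fun)<2).mean(),2),len(p)
for n in("scene","top"):
    c=ctrl.camera(n);np.savez(n+"6.npz",**c);P=cloud(c)
    green=lambda h:(h[...,0]>50)&(h[...,0]<85)&(h[...,1]>80)
    print(n,"knob",circ(contour(c,P,111,4,(477,-1),50,green),13,(477,-1)))
    V=J["hexb"][0];p=contour(c,P,8,6,(645,137),80,lambda h:(h[...,1]>90)&((h[...,0]<12)|(h[...,0]>170))&(h[...,2]<150))
    r=fit(p,V,p.mean(0));print("hex",np.round(r[0],2),r[1:])
E
```

```text
t 24.62 tcp [ 474.7 -282.6  135.7] yaw_y 21.5 rv [-1.766e+00 -2.592e+00 -1.000e-03] F [0.3 0.1 0.8] open 85.4 grip 0.0 j [-0.75  0.47  1.44  0.    1.23 -1.13]
scene knob (array([481.4,  -0. ]), np.float64(0.94), 35)
hex [ 6.4797e+02  1.3676e+02 -5.0000e-02] (np.int64(163), 163)
top knob (array([475.8,   1.9]), np.float64(0.56), 45)
hex [640.53 135.8    0.98] (np.int64(142), 169)
```

apply_moves(rows=[0,0,0,0,0,-0.03,-1,0,0,0,0,0,-0.055,-1,0,0,0,0,0,-0.07,-1,0,0,0,0,0,-0.074,-1,0,0,0,0,0,-0.074,0,0,0,0,0,0,-0.074,1,0,0,0,0,0,-0.074,1,0,0,0,0,0,-0.074,1])

```text
t: 25.38
tool_pos: [476.4, -284.1, 66.2]
orientation: [1.766, 2.594, -0.001]
wrist_force: [-2.2, -0.0, 7.4]
opening: 61.2
grip_force: 65.7
```

apply_moves(rows=[0,0,0,0,0,0,1,0,0,0,0,0,0,1,0,0,0,0,0,0,1,0,0,0,0,0,0,1,0,0,0,0,0,0,1])

```text
t: 25.8
tool_pos: [476.4, -284.1, 66.2]
orientation: [1.766, 2.594, -0.001]
wrist_force: [-2.4, 0.9, 7.2]
opening: 61.4
grip_force: 65.7
```

apply_moves(rows=[0,0,0,0,0,0.005,1,0,0,0,0,0,0.02,1,0,0,0,0,0,0.05,1,0,0,0,0,0,0.085,1,0,0,0,0,0.005,0.115,1,0,0,0,0.006,0.02,0.13,1,0,0,0,0.018,0.045,0.135,1,0,0,0,0.03,0.075,0.135,1])

```text
t: 26.47
tool_pos: [506.3, -208.8, 201.7]
orientation: [1.769, 2.591, -0.0]
wrist_force: [0.9, -0.8, -2.9]
opening: 61.3
grip_force: 66.2
```

apply_moves(rows=[0,0,0,0.013,0.032,0,1,0,0,0,0.026,0.064,0,1,0,0,0,0.039,0.096,0,1,0,0,0,0.052,0.128,0,1,0,0,0,0.065,0.16,0,1,0,0,0,0.078,0.192,0,1,0,0,0,0.09,0.224,0,1,0,0,0,0.103,0.256,0,1])

```text
t: 27.13
tool_pos: [608.8, 49.4, 199.9]
orientation: [1.768, 2.596, 0.001]
wrist_force: [0.9, -0.5, -2.2]
opening: 61.4
grip_force: 66.1
```

apply_moves(rows=[0,0,0,0.012,0.03,0,1,0,0,0,0.023,0.058,0,1,0,0,0,0.031,0.077,0,1,0,0,0,0.035,0.0885,0,1,0,0,0,0.035,0.0895,-0.01,1,0,0,0,0.035,0.0895,-0.035,1,0,0,0,0.035,0.0895,-0.065,1,0,0,0,0.035,0.0895,-0.09,1])

```text
t: 27.8
tool_pos: [642.7, 135.7, 107.2]
orientation: [-1.769, -2.595, 0.002]
wrist_force: [0.0, 0.2, -3.2]
opening: 61.2
grip_force: 66.1
```

apply_moves(rows=[0,0,0,0,0,-0.02,1,0,0,0,0,0,-0.032,1,0,0,0,0,0,-0.037,1,0,0,0,0,0,-0.039,1,0,0,0,0,0,-0.0395,1,0,0,0,0,0,-0.0395,1])

```text
t: 28.3
tool_pos: [643.5, 136.0, 70.3]
orientation: [1.769, 2.595, 0.0]
wrist_force: [-1.3, -0.8, 1.7]
opening: 61.3
grip_force: 66.4
```

Touching now; release, rise and back off.

apply_moves(rows=[0,0,0,0,0,-0.0005,1,0,0,0,0,0,-0.0005,0.2,0,0,0,0,0,-0.0005,-0.5,0,0,0,0,0,-0.0005,-1,0,0,0,0,0,-0.0005,-1,0,0,0,0,0,0.015,-1,0,0,0,0,0,0.045,-1,0,0,0,0,0,0.085,-1])

```text
t: 28.97
tool_pos: [642.5, 136.9, 152.8]
orientation: [-1.766, -2.593, 0.005]
wrist_force: [-0.2, -0.3, -0.1]
opening: 85.2
grip_force: 0.0
```

apply_moves(rows=[0,0,0,0,0,0.04,-1,0,0,0,0,0,0.08,-1,0,0,0,-0.03,0,0.1,-1,0,0,0,-0.07,0,0.1,-1,0,0,0,-0.11,0,0.1,-1,0,0,0,-0.15,0,0.1,-1,0,0,0,-0.19,0,0.1,-1,0,0,0,-0.23,0,0.1,-1])

```text
t: 29.63
tool_pos: [411.7, 137.0, 254.4]
orientation: [1.768, 2.596, 0.001]
wrist_force: [0.0, -0.1, 0.2]
opening: 85.5
grip_force: 0.0
```

apply_moves(rows=[0,0,0,-0.03,-0.03,0.03,-1,0,0,0,-0.06,-0.05,0.06,-1,0,0,0,-0.09,-0.07,0.09,-1,0,0,0,-0.09,-0.09,0.09,-1,0,0,0,-0.09,-0.11,0.09,-1,0,0,0,-0.09,-0.13,0.09,-1,0,0,0,-0.09,-0.13,0.09,-1])

```text
t: 30.22
tool_pos: [323.7, 4.9, 344.9]
orientation: [1.772, 2.592, -0.0]
wrist_force: [-0.1, 0.1, -0.2]
opening: 85.6
grip_force: 0.0
```

```bash
cat > ver.py <<'E'
from jobs import *
from workcell import ctrl
st(ctrl)
def circ(p,r,p0):
    s=least_squares(lambda a:np.hypot(*(p-a).T)-r,p0,loss="cauchy",f_scale=1.5);return np.round(s.x,1),round((abs(s.fun)<2).mean(),2),len(p)
green=lambda h:(h[...,0]>50)&(h[...,0]<85)&(h[...,1]>80)
red=lambda h:(h[...,1]>90)&((h[...,0]<12)|(h[...,0]>170))&(h[...,2]<150)
for n in("scene","top"):
    c=ctrl.camera(n);np.savez(n+"7.npz",**c);P=cloud(c);cv2.imwrite(f"pics/{n}7.png",c["pixels"][:,:,::-1])
    def T(k,f):
        try: print(n,k,f())
        except Exception as e: print(n,k,"fail",e)
    F=lambda V,p:(lambda r:(np.round(r[0],2),r[1:]))(fit(p,V,p.mean(0)))
    T("knob",lambda:circ(contour(c,P,111,4,(477,-1),50,green),13,(477,-1)))
    T("tile",lambda:F(J["tile"][0],contour(c,P,8,6,(477,-1),85,white)))
    T("hex",lambda:F(J["hexb"][0],contour(c,P,8,6,(645,136),80,red)))
    T("caddy",lambda:F(J["caddylid"][0],contour(c,P,106,6,(644,136),70)))
    T("slab",lambda:F(J["slab"][0],contour(c,P,8,6,(612,-156),100,white)))
    q=P[(abs(P[...,2]-93)<4)&(np.hypot(P[...,0]-612,P[...,1]+156)<36)][:,:2]
    T("jug",lambda:circ(q,27,q.mean(0)))
    T("mat",lambda:F(J["mat"][0],contour(c,P,8,6,(475,282),75,lambda h:(h[...,1]<170)&(h[...,1]>50)&(h[...,0]<25))))
    g=(c["pixels"].max(-1)<50)&(abs(P[...,2]-156)<9)&(np.hypot(P[...,0]-476,P[...,1]-282)<50)
    T("grip",lambda:(g.sum(),cv2.minAreaRect(np.array([ray(c,u,v,154)[:2] for v,u in zip(*np.where(g))]).astype(np.float32))))
    T("vase",lambda:circ(contour(c,P,105,5,(668,1),40),9,(668,1)))
E
python3 ver.py
```

```text
t 30.22 tcp [323.7   4.9 344.9] yaw_y 21.3 rv [ 1.772  2.592 -0.   ] F [-0.1  0.1 -0.2] open 85.6 grip 0.0 j [-0.36 -0.11  1.56 -0.    1.69 -0.73]
scene knob (array([ 4.813e+02, -2.000e-01]), np.float64(0.88), 34)
scene tile (array([ 4.8007e+02,  3.0000e-02, -5.1000e-01]), (np.int64(125), 216))
scene hex (array([ 6.4806e+02,  1.3674e+02, -5.0000e-02]), (np.int64(119), 191))
scene caddy (array([6.4594e+02, 1.3430e+02, 3.7000e-01]), (np.int64(104), 104))
scene slab (array([ 6.1531e+02, -1.5573e+02,  4.4000e-01]), (np.int64(156), 263))
scene jug (array([ 614. , -157.3]), np.float64(0.76), 288)
scene mat (array([479.52, 282.24,   0.66]), (np.int64(101), 171))
scene grip (np.int64(150), ((480.11517333984375, 278.5693664550781), (16.5609073638916, 60.014930725097656), 78.8880386352539))
scene vase (array([666.3,  -1.4]), np.float64(0.27), 45)
top knob (array([474.3,  -1. ]), np.float64(0.61), 41)
top tile (array([473.22,  -0.66,  -0.48]), (np.int64(178), 182))
top hex (array([ 6.4151e+02,  1.3703e+02, -4.0000e-02]), (np.int64(108), 219))
top caddy (array([6.3778e+02, 1.3469e+02, 3.8000e-01]), (np.int64(122), 123))
top slab (array([ 6.0928e+02, -1.5677e+02,  4.4000e-01]), (np.int64(168), 269))
top jug (array([ 612.2, -154.8]), np.float64(0.75), 263)
top mat (array([472.09, 282.77,   1.53]), (np.int64(114), 201))
top grip (np.int64(256), ((474.126220703125, 280.5969543457031), (13.092085838317871, 49.67543029785156), 81.61788940429688))
top vase (array([ 6.582e+02, -1.000e-01]), np.float64(0.28), 43)
```

View pics/scene7.png

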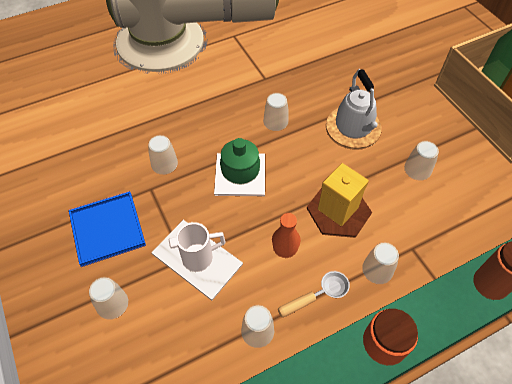

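View pics/top7.png

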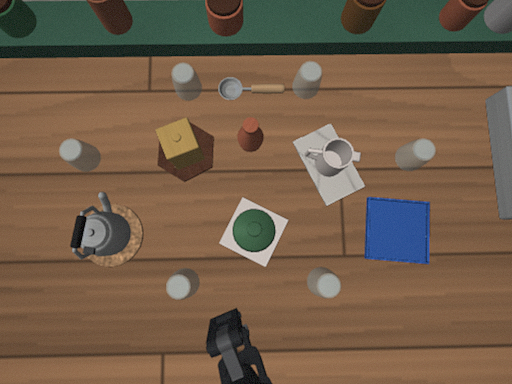

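```bash
python3 -c "
from workcell import ctrl
print(ctrl.sign_off())"
```

```text
the job is handed in; nothing more can be done
None
```

The teapot is on the cork mat, the sugar bowl on the tile, the caddy on the six-sided board and the jug on the slab, all upright and about 1 to 4 mm off centre by the final camera check (caddy and teapot the furthest off); the vase was not touched, and I handed in at about 30 s.

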